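# Pull the tilt-out bathroom bin open with the pull hook

## Robot

A 7-joint arm with a two-finger parallel gripper is mounted at the origin on the work surface. World frame = base frame: x ahead of the robot, y to its left, z up, the work surface at z = 0. Lengths are in m, angles in rad, forces in N, time in s.
With the tool pointing down it reaches from about 0.4 to 0.85 m from the base axis. Payload 10.4 kg.
Tool frame: the origin (TCP) lies at the very end of the fingers, on their centre line; the grasp point (between the pads) lies 19 mm behind it; x points along the fingers, z is the direction in which the jaws open and shut, and the axes are right-handed (so a half turn about x gives the same grasp; the last joint's range is limited). The gripper opens to 85 mm and grips with 20 to 120 N. Pads are 22 mm wide; open, the fingers measure 114 mm over their backs; the gripper's body (76 mm by 85 mm) begins 54 mm behind the grasp point. The pads swing forward as they close: fully open they stand 13 mm farther back than shut.
Start: joints at [-1.206, 0.332, -0.065, 1.46, 0.022, 1.35, -0.088], TCP at [0.236, 0.579, 0.231] pointing down, gripper open.
Joint ranges: [-2.6, 2.6], [-0.5, 2.12], [-1.47, 1.34], [0.16, 2.42], [-1.27, 4.41], [0.06, 2.06], [-2.6, 2.6]. Speed limits (rad/s): [2.22, 2.22, 2.79, 2.79, 3.14, 3.14, 3.14].

## Interface

Orientations are given as a unit quaternion [x, y, z, w].
In Python, from workcell import get_obs, camera, camera_info, hand_in gives the robot as it stands.
- The arm moves only by the tool move_arm, never from a script. Its argument "motion" is text: rows parted by semicolons, each of 4 numbers parted by spaces: the shift along the world's x, y, z in m, then the turn about the world's z in rad. In form: tx ty tz spin; .... A call has 1 to 10 rows; each row is the pose to reach, as a shift and turn from the pose commanded when the call began; what a row does not reach only later rows make up. A row lasts 1/8 s, in which the tool goes at most 62.5 mm and 10.7 degrees, less where a joint would pass 70% of its speed; a pose out of reach is approached as far as the arm can. A call with a gripper value outside its range is refused whole. "grip" is the opening, from 0 (shut) to 1 (fully open), set as the call begins (left out, the last holds). The fingers move at their own pace and stop on an object; "force" is the grip in N (left out, the last holds). Time passes only in rows, so rows that repeat a pose let the fingers close. It gives the time, the measured TCP pose, the force and the opening at its end, in the units of the state.
- get_obs(): the state, without advancing time (a new reading comes with each control period).
- camera(name): name is "side" or "top"; returns (picture, depth): 420x560x3 uint8, red, green, blue; 420x560 float32, m along the optical axis (not along the pixel's ray), 0 where there is no reading.
- camera_info(name): a dict with "camera_matrix" (3x3 intrinsics, pixels), "eye" and "attitude" of the camera in the world. Camera axes: x right, y up, looking along -z (the intrinsics and any distortion apply to the point x, -y, -z); pixel columns grow to the right and rows downward; lengths in m; the calibration is good to about 2 mm. A picture is of the moment at which its call begins. camera_info takes no time and is no camera call.
- hand_in(): hands the job in, once; it reports no verdict.
The state is a dict: "clock": time; "joint_pos": joint angles; "joint_velocities": joint speeds; "tau": joint torques, N m; "position": TCP position; "ee_rot": TCP orientation; "ft_force": force on the tool from outside, world axes, zero at the start; "torque": the same for the moment, N m; "grip_width": opening from 0.0 (shut) to 1.0 (fully open).
Only numpy, scipy, OpenCV 4.12 (cv2) and the standard library are available. Lean on these libraries where they do the work, as an engineer would, in place of code of your own. Each camera call takes 0.05 s, during which the arm holds its last target.

## Task

The white tilt-out bin under the wire rack stands only slightly open. Pick up the blue-handled steel pull hook from its rest, put its prong down through the blue ring on the bin's front from above, and pull the bin down until it is fully open; then unhook and lay the hook back on its rest as it lay before. Touch the bin only with the hook, not with the gripper or arm, and leave the cup, the drain plug and the shampoo bottle standing where they are.

Things in the scene. Friction and masses are not known exactly. Their poses are not given: they have to be found in the camera images.
- hook: Loose pull hook, 169 mm long, 120 g. Origin: centre of its blue handle, a bar 110 (x) x 16 (y) x 22 mm (z), to be gripped across its 16 mm. A steel rod 8 mm thick runs on along +x to a bend (see hook_bend). Starts level on its rest, z up, x away from the robot within 0.3 rad.
- hook_bend (a point): Bend of the hook's rod, at (110, 0, 0) mm in the hook's frame. Here the rod turns back and down into a straight prong 40 mm long, 8 mm thick, leaning 26 degrees from -z towards -x: the prong is vertical when the hook end is pitched 26 degrees up. Axes as the hook.
- rest: Fixed grey rest, left or right of the bin, nearer the robot. Origin under its centre; x along the hook it carries. Base 115 x 70 x 8 mm; two forks 8 mm thick, 52 mm wide, at x = -45 and +45 mm, each with a slot 28 mm wide (y), open upward, floor at z = 45 mm, walls to z = 63 mm. Between the forks it is clear above z = 8 mm.
- unit: Fixed white bin housing with a steel wire rack above it. Origin on the shelf below the bin's hinge; -x is the front (towards the robot within 0.2 rad), z up. Housing x -5 to +145 mm, y -120 to +120 mm, 142 mm high, open at front and top. The rack is described at rack_front.
- rack_front (a point): Middle of the rack's front wire, at (-150, 0, 320) mm of the unit, about 100 mm before and 150 mm above the ring. Rack: wires 8 mm thick along y, 300 mm long, every 65 mm from here back to x = 110 mm, posts at x = 135 mm, y = -150 and 150 mm. The hook must enter from the front below it, handle sloping down to the robot, gripper tilted about 20 to 40 degrees.
- ring (a point): Centre of the blue pull ring (40 mm inner, 56 mm outer diameter, bar 8 mm thick), 34 mm before and 140 mm above the hinge in the bin's frame, with which it tilts: z is the ring's axis (vertical when shut), -x points out from the bin's front. Panel behind it 222 mm wide, 135 mm above the hinge; orange clothespins 60 and 95 mm to each side.
- hook_tip (a point): End of the hook's prong axis (the rounded end reaches 4 mm further): at (92, 0, -36) mm in the hook's frame.
- rest_seat (a point): Where the centre of the hook's handle lies when it is seated: over the middle of the rest, 56 mm above the shelf. Axes as the rest.
- hinge (a point): The bin's hinge axis (along the unit's y): at x = 0, y = 0, z = 30 mm of the unit. Axes as the unit.
- bin_tilt (a joint): Tilt of the bin in rad: 0 shut (front upright), grows as its top comes down towards the robot, stop at 0.75 (fully open). Friction of 0.3 N m (about 2 N at the ring) keeps it where it is left. It starts at 0.06 to 0.20.
- cup: Loose white ceramic toothbrush cup, 72 mm across, 95 mm high, with a green toothbrush up to 175 mm; origin at its underside. It stands at the other side from the rest.
- plug: Loose black hard silicone drain plug, 72 mm across, 46 mm high; origin at its underside. Left of the bin.
- shampoo: Loose green shampoo bottle, 60 mm across, 160 mm high; origin at its underside. Right of the bin.
Not all that is in view belongs to the job. Of the things shaped like the hook, the blue one is meant. What is shaped like the rest but purple is not meant.

How it is judged:
On the way, in this order (a step that is already met when the one before it is completed fails the run):
1. the hook's prong is down through the ring while the bin is still mostly shut (y of hook_tip in the frame of ring between -0.022 and 0.022 m and z of hook_tip in the frame of ring below -0.003 m and distance between hook_tip and ring below 0.048 m and x of hook_tip in the frame of ring between -0.034 and 0.022 m and value of joint bin_tilt below 0.45 rad), for 0.05 s.
2. the bin is fully open (over 0.63 rad) with the prong still in the ring (y of hook_tip in the frame of ring between -0.022 and 0.022 m and z of hook_tip in the frame of ring below -0.003 m and distance between hook_tip and ring below 0.048 m and value of joint bin_tilt above 0.63 rad), for 0.1 s.
At the end, for the whole second after the job is handed in: The bin is tilted out by more than 0.63 rad (stop at 0.75); the hook lies still and released on its rest: handle centre within 25 mm along, 11 mm across and 6 mm in height of the seat, in line with the rest and upright within 0.25 rad (value of joint bin_tilt above 0.63 rad and x of hook in the frame of rest_seat between -0.025 and 0.025 m and y of hook in the frame of rest_seat between -0.011 and 0.011 m and z of hook in the frame of rest_seat between -0.006 and 0.006 m and angle between the x axis of hook and the x axis of rest, either way round below 0.25 rad and angle between hook's own z axis and vertical below 0.25 rad and linear speed of hook below 0.03 m/s); the robot touches nothing.
It fails at once if the gripper or arm touches the bin (contact force between any of the fingers, the arm and bin_tilt above 1.5 N).
It fails at once if the cup, plug or bottle is displaced by more than 25 mm or tipped (distance of any of cup, plug, shampoo from where it was at the start of the episode above 0.025 m or angle between any of cup, plug, shampoo's own z axis and vertical above 0.35 rad).
It also fails if it takes over 64 s, if anything falls off the work surface, if the arm or the gripper's body presses on something with over 40 N, if the wrist force passes 120 N, or if a joint passes its speed limit or range.

## Working session

There is one attempt and no reset: what is moved stays moved. The work goes in short steps, Python scripts to look and compute and a tool call to move; the robot and the scene stay as the last step left them, time stands still between calls to the robot, and variables do not carry over. Pictures are saved under pics/ and viewed, and the job is handed in when it is done.

Besides the shell and the picture viewer there is one more tool, called after "Call:" as name(argument=value, ...) on one line, values as JSON. move_arm: Moves the arm, as the interface text tells. Its arguments: {"type":"object","properties":{"motion":{"type":"string"},"grip":{"type":"number"},"force":{"type":"number"}},"required":["motion"]}

```bash
ls -la; mkdir -p pics
python3 - <<'E'
from workcell import get_obs, camera, camera_info
import cv2,numpy as np
o=get_obs()
for k,v in o.items(): print(k,np.round(v,4))
for n in("side","top"):
    p,d=camera(n); cv2.imwrite(f"pics/{n}0.png",p[:,:,::-1]); np.savez(f"{n}0.npz",p=p,d=d)
    print(n,camera_info(n))
E
```

```text
total 12
drwxr-xr-x  3 agent agent 4096 Dec  7 03:18 .
drwxr-xr-x 23 root  root  4096 Dec  7 03:18 ..
drwxr-xr-x  2 agent agent 4096 Dec  7 03:18 pics
clock 0.0
joint_pos [-1.2056  0.3329 -0.0647  1.4609  0.0216  1.3499 -0.0885]
joint_velocities [-0.001  -0.0001  0.001  -0.0001  0.0004  0.0003  0.0007]
tau [-1.40000e-03 -6.25442e+01  4.87000e-02 -3.91612e+01  1.63000e-02
  1.00000e-02  1.00000e-04]
position [0.2362 0.5783 0.2305]
ee_rot [-0.3946  0.5874  0.394   0.5866]
ft_force [-0.4711  0.5352 -0.8352]
torque [ 0.0023 -0.0389 -0.004 ]
grip_width 1.0032
side {'camera_matrix': array([[463.67270845,   0.        , 280.76547379],
       [  0.        , 463.67270845, 206.30399545],
       [  0.        ,   0.        ,   1.        ]]), 'eye': array([ 0.21291502, -0.67513674,  0.98402153]), 'attitude': array([ 0.38671136, -0.08259702, -0.20420201,  0.89550745])}
top {'camera_matrix': array([[463.73008597,   0.        , 284.60280997],
       [  0.        , 463.73008597, 201.37112416],
       [  0.        ,   0.        ,   1.        ]]), 'eye': array([0.36277915, 0.06048234, 1.59747212]), 'attitude': array([ 0.05776949, -0.05287154, -0.6971814 ,  0.71260464])}
```

View pics/side0.png

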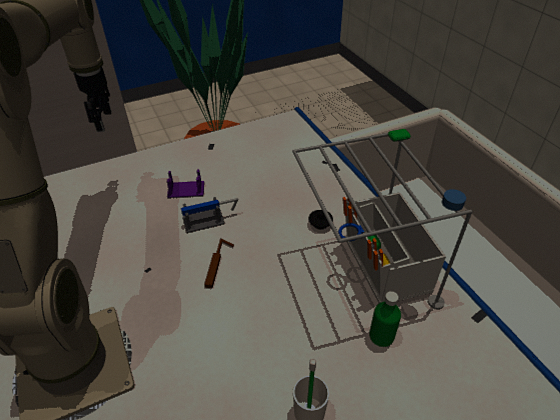

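View pics/top0.png

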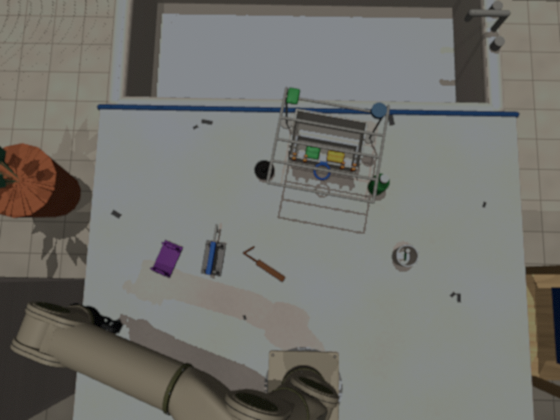

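```bash
cat > h.py <<'E'
import numpy as np,cv2
from workcell import get_obs, camera, camera_info
from scipy.spatial.transform import Rotation as R
def cloud(n,d):
    ci=camera_info(n);K=ci['camera_matrix'];v,u=np.mgrid[0:420,0:560]
    P=np.stack([(u-K[0,2])/K[0,0]*d,-(v-K[1,2])/K[1,1]*d,-d],-1)
    W=P@R.from_quat(ci['attitude']).as_matrix().T+ci['eye']
    W[d<=0]=np.nan
    return W
def proj(n,X):
    ci=camera_info(n);K=ci['camera_matrix']
    p=(np.atleast_2d(X)-ci['eye'])@R.from_quat(ci['attitude']).as_matrix()
    return np.c_[K[0,2]+K[0,0]*p[:,0]/-p[:,2],K[1,2]-K[1,1]*p[:,1]/-p[:,2]]
def load(n,i=0):
    z=np.load(f"{n}{i}.npz");return z['p'],z['d']
E
python3 - <<'E'
from h import *
for n in("side","top"):
    p,d=load(n);W=cloud(n,d)
    hsv=cv2.cvtColor(p,cv2.COLOR_RGB2HSV)
    print(n,'table z',np.nanmedian(W[230:330,60:560,2]))
    blue=(hsv[...,0]>105)&(hsv[...,0]<125)&(hsv[...,1]>150)&(hsv[...,2]>60)
    ora=(hsv[...,0]>3)&(hsv[...,0]<15)&(hsv[...,1]>150)
    pur=(hsv[...,0]>128)&(hsv[...,0]<150)&(hsv[...,1]>100)
    gre=(hsv[...,0]>50)&(hsv[...,0]<75)&(hsv[...,1]>130)
    for nm,m in(('blue',blue),('orange',ora),('purple',pur),('green',gre)):
        k,l,s,c=cv2.connectedComponentsWithStats(m.astype(np.uint8))
        for i in range(1,k):
            if s[i,4]>25:
                X=W[l==i];X=X[~np.isnan(X[:,0])]
                if len(X):print(nm,c[i].round(),s[i,4],'min',X.min(0).round(3),'med',np.median(X,0).round(3),'max',X.max(0).round(3))
    y0,x0,h,w=(150,140,160,320) if n=='side' else (70,130,220,300)
    im=cv2.resize(p[y0:y0+h,x0:x0+w],None,fx=2.5,fy=2.5,interpolation=cv2.INTER_CUBIC)
    cv2.imwrite(f'pics/{n}z.png',im[:,:,::-1])
E
```

```text
side table z 0.00015506096090878163
blue [313. 125.] 105 min [0.942 0.49  0.   ] med [0.949 0.614 0.007] max [0.958 0.748 0.012]
blue [353. 167.] 139 min [0.941 0.188 0.001] med [0.948 0.33  0.007] max [0.958 0.462 0.012]
blue [199. 205.] 128 min [0.36  0.299 0.063] med [0.411 0.311 0.067] max [0.465 0.327 0.073]
blue [358. 228.] 47 min [ 0.702 -0.062  0.041] med [ 0.712 -0.046  0.169] max [0.798 0.041 0.174]
blue [342. 230.] 40 min [ 0.663 -0.053  0.162] med [ 0.672 -0.028  0.165] max [ 0.697 -0.017  0.172]
blue [505. 328.] 484 min [ 0.94  -0.514  0.002] med [ 0.948 -0.354  0.006] max [ 0.958 -0.158  0.012]
orange [202. 128.] 297 min [ 0.598  1.194 -0.401] med [ 0.712  1.354 -0.389] max [ 0.81   1.419 -0.263]
orange [228. 124.] 90 min [ 0.782  1.233 -0.743] med [ 0.845  1.339 -0.389] max [ 1.079  1.838 -0.296]
orange [345. 206.] 49 min [0.722 0.038 0.125] med [0.728 0.042 0.161] max [0.735 0.053 0.187]
orange [351. 212.] 91 min [ 0.64  -0.118  0.126] med [0.723 0.008 0.165] max [0.764 0.062 0.322]
orange [214. 265.] 306 min [0.341 0.066 0.001] med [0.38  0.122 0.015] max [0.457 0.21
[... 1449 characters left out ...]
ange [ 37. 185.] 4145 min [ 0.587  1.084 -0.751] med [ 0.724  1.177 -0.394] max [ 0.907  1.329 -0.067]
orange [  7. 172.] 61 min [ 0.747  1.258 -0.403] med [ 0.786  1.309 -0.392] max [ 0.812  1.342 -0.376]
purple [167. 258.] 584 min [ 0.352  0.425 -0.003] med [0.409 0.469 0.008] max [0.468 0.511 0.066]
green [293.  96.] 136 min [0.848 0.04  0.33 ] med [0.869 0.055 0.337] max [0.888 0.071 0.344]
green [313. 152.] 92 min [ 0.758 -0.039  0.061] med [ 0.774 -0.019  0.07 ] max [0.793 0.002 0.08 ]
green [371. 186.] 33 min [ 0.651 -0.22   0.036] med [ 0.663 -0.213  0.069] max [ 0.673 -0.21   0.104]
green [381. 187.] 65 min [ 0.642 -0.262  0.05 ] med [ 0.653 -0.24   0.111] max [ 0.665 -0.228  0.136]
```

View pics/sidez.png

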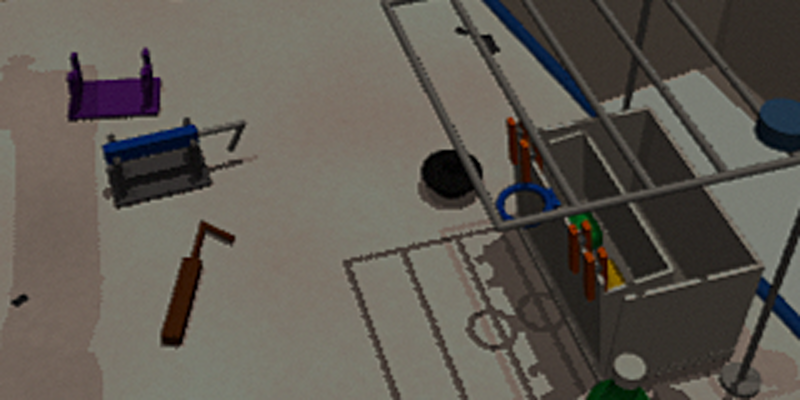

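View pics/topz.png

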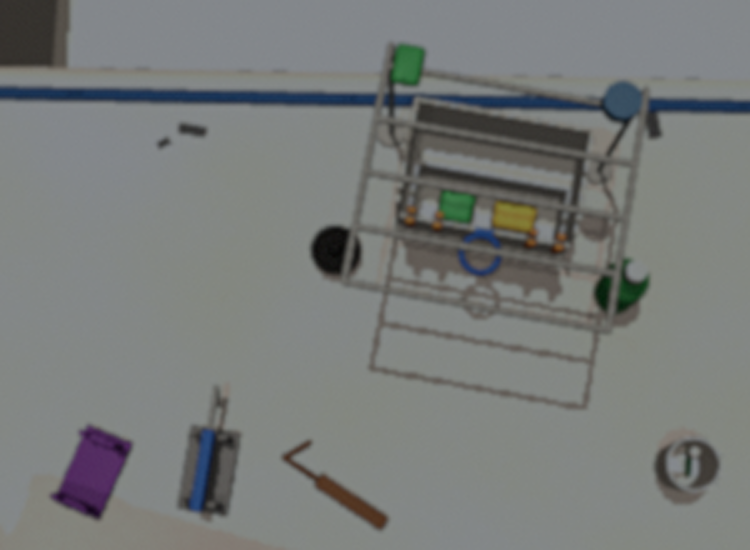

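Run:
```python
from h import *
from scipy.optimize import least_squares
A={}
for n in("side","top"):
    p,d=load(n);W=cloud(n,d);hsv=cv2.cvtColor(p,cv2.COLOR_RGB2HSV)
    b=(hsv[...,0]>100)&(hsv[...,0]<128)&(hsv[...,1]>100)
    A[n]=(p,W,hsv,b)
    def sel(lo,hi,m=True):
        with np.errstate(invalid='ignore'):
            return W[(W>=lo).all(-1)&(W<=hi).all(-1)&m]
    # wires
    X=sel([.5,-.25,.305],[.9,.15,.335]); A[n+'w']=X
    print(n,'wire pts',len(X),X.min(0),X.max(0))
    H=sel([.34,.28,.05],[.48,.35,.08],b);A[n+'h']=H
    c=np.median(H,0);u=np.linalg.svd(H[:,:2]-H[:,:2].mean(0))[2][0];u*=np.sign(u[0])
    t=(H[:,:2]-H[:,:2].mean(0))@u
    print('hook',H.mean(0).round(4),'yaw',np.arctan2(u[1],u[0]),'ext',t.min(),t.max(),'mid',(H[:,:2].mean(0)+u*(t.min()+t.max())/2).round(4),'ztop',np.median(H[:,2]))
    r=sel([.63,-.09,.14],[.74,.0,.19],b);A[n+'r']=r
    print('ring',len(r),r.min(0).round(3),r.max(0).round(3),r.mean(0).round(3))
# wires: fit model: find yaw & offset
X=np.r_[A['sidew'],A['topw']]
best=None
for a in np.arange(-.3,.3,.005):
    ux=np.array([np.cos(a),np.sin(a)]);t=X[:,:2]@ux
    h,_=np.histogram(t,np.arange(.4,1,.004));s=(h.astype(float)**2).sum()
    if best is None or s>best[0]:best=(s,a)
a=best[1];print('unit yaw',a)
for n in('side','top'):
    ux=np.array([np.cos(a),np.sin(a)]);uy=np.array([-ux[1],ux[0]])
    t=A[n+'w'][:,:2]@ux;s=A[n+'w'][:,:2]@uy
    h,e=np.histogram(t,np.arange(.5,.95,.006));print(n,[(round(e[i]+.003,3),h[i]) for i in range(len(h)) if h[i]>15])
    print('y span',np.percentile(s,[.5,2,50,98,99.5]).round(4), 'z',np.median(A[n+'w'][:,2]))
np.savez('w.npz',s=A['sidew'],t=A['topw'],rs=A['sider'],rt=A['topr'])
```

```text
side wire pts 2755 [ 0.56441108 -0.22668634  0.30602608] [0.89119599 0.12288486 0.33499831]
hook [0.4109 0.3089 0.0627] yaw -0.11650040616926682 ext -0.05278984408408432 0.05418352852524747 mid [0.4116 0.3088] ztop 0.06427769183510945
ring 134 [ 0.662 -0.07   0.157] [ 0.722 -0.017  0.174] [ 0.695 -0.038  0.167]
top wire pts 2021 [ 0.56455216 -0.22291672  0.30744278] [0.89955552 0.12524392 0.3349507 ]
hook [0.4126 0.3128 0.065 ] yaw -0.1253499691968825 ext -0.05161702173523699 0.05183937746150522 mid [0.4127 0.3128] ztop 0.06522359457685356
ring 90 [ 0.662 -0.066  0.157] [ 0.718 -0.018  0.175] [ 0.692 -0.043  0.166]
unit yaw -0.15999999999999986
side [(np.float64(0.587), np.int64(272)), (np.float64(0.593), np.int64(124)), (np.float64(0.599), np.int64(20)), (np.float64(0.605), np.int64(21)), (np.float64(0.611), np.int64(20)), (np.float64(0.617), np.int64(18)), (np.float64(0.623), np.int64(20)), (np.float64(0.629), np.int64(22)), (np.float64(0.635), np.int64(20)), (np.float64(0.641), np.int64(20)), (np.float64(0.647), np.int64(24)), (np.float64(0.653), np.int64(317)), (np.float64(0.659)
[... 1329 characters left out ...]
at64(0.587), np.int64(205)), (np.float64(0.593), np.int64(113)), (np.float64(0.647), np.int64(19)), (np.float64(0.653), np.int64(231)), (np.float64(0.659), np.int64(75)), (np.float64(0.713), np.int64(54)), (np.float64(0.719), np.int64(236)), (np.float64(0.725), np.int64(38)), (np.float64(0.779), np.int64(108)), (np.float64(0.785), np.int64(192)), (np.float64(0.791), np.int64(22)), (np.float64(0.827), np.int64(40)), (np.float64(0.833), np.int64(24)), (np.float64(0.839), np.int64(19)), (np.float64(0.845), np.int64(131)), (np.float64(0.851), np.int64(116)), (np.float64(0.863), np.int64(16)), (np.float64(0.869), np.int64(18))]
y span [-0.0851 -0.0839  0.0731  0.2212  0.2221] z 0.3228343671096341
```

Run:
```python
from h import *
from scipy.optimize import least_squares
z=np.load('w.npz');a=-.16
ux=np.array([np.cos(a),np.sin(a)]);uy=np.array([-ux[1],ux[0]])
for nm in('rs','rt'):
    P=z[nm];x=P[:,:2]@ux-.739;y=P[:,:2]@uy-.067;zz=P[:,2]-.03
    def f(q):
        t,dy=q;c,s=np.cos(t),np.sin(t)
        # unit->bin frame: bin rotated top toward -x by t
        bx=x*c+ zz*s; bz=-x*s+zz*c
        rx=bx+.034;rz=bz-.14;ry=y-dy
        return np.hypot(np.hypot(rx,ry)-.024,rz)-.004
    for t0 in(.05,.15,.25):
        r=least_squares(f,[t0,0],loss='soft_l1',f_scale=.003);print(nm,r.x,r.cost,np.median(np.abs(r.fun)))
    t=r.x[0];print('ring in unit x',-.034*np.cos(t)-.14*np.sin(t),'z',.03+.14*np.cos(t)-.034*np.sin(t))
    print('raw x range',np.percentile(x,[2,98]),'y',np.percentile(y,[2,98]),'z',np.percentile(P[:,2],[2,98]))
```

```text
rs [0.12683762 0.00065692] 0.00021093221185760906 0.0011156851614200047
rs [0.12683851 0.00065691] 0.0002109322118507688 0.0011156369464633022
rs [0.12683764 0.00065691] 0.00021093221185418116 0.001115688277740508
ring in unit x -0.05143656978438919 z 0.1645744377243155
raw x range [-0.07771892 -0.02087683] y [-0.02044614  0.02445682] z [0.16128192 0.17271958]
rt [0.12962622 0.00134403] 0.00015207591814216182 0.0014215105301725614
rt [0.12962613 0.00134398] 0.00015207591826475525 0.0014215138349718958
rt [0.1296257  0.00134377] 0.00015207591889884997 0.0014215300317542807
ring in unit x -0.051811570395682745 z 0.16443050685440866
raw x range [-0.07745176 -0.02356178] y [-0.02248163  0.02469467] z [0.15762951 0.17444207]
```

Run:
```python
from h import *
p,d=load('side');W=cloud('side',d)
im=cv2.resize(p[0:150,0:190],None,fx=4,fy=4,interpolation=cv2.INTER_CUBIC);cv2.imwrite('pics/grip.png',im[:,:,::-1])
o=get_obs();Rt=R.from_quat(o['ee_rot']).as_matrix();L=(W-o['position'])@Rt
print(Rt.round(3))
for b in np.arange(0.0,-.40,-.02):
    m=(L[...,0]<b)&(L[...,0]>=b-.02)&(np.abs(L[...,1])<.15)&(np.abs(L[...,2])<.15)
    if m.sum()>3: print(round(b,2),m.sum(),'y',np.nanpercentile(L[m][:,1],[1,99]).round(3),'z',np.nanpercentile(L[m][:,2],[1,99]).round(3))
```

```text
[[-0.    -0.926  0.378]
 [-0.001  0.378  0.926]
 [-1.    -0.    -0.001]]
0.0 19 y [-0.008  0.011] z [-0.051  0.046]
-0.02 102 y [-0.011  0.012] z [-0.06   0.049]
-0.04 74 y [-0.011  0.009] z [-0.069  0.056]
-0.06 149 y [-0.016  0.012] z [-0.077  0.07 ]
-0.08 165 y [-0.018  0.016] z [-0.074  0.066]
-0.1 188 y [-0.019  0.012] z [-0.072  0.015]
-0.12 136 y [-0.037  0.03 ] z [-0.041  0.001]
-0.14 208 y [-0.036  0.031] z [-0.041  0.005]
-0.16 253 y [-0.037  0.034] z [-0.04   0.014]
-0.18 180 y [-0.042  0.035] z [-0.045  0.006]
-0.2 256 y [-0.041  0.038] z [-0.045  0.007]
-0.22 261 y [-0.04   0.035] z [-0.044  0.005]
-0.24 268 y [-0.04   0.035] z [-0.043  0.005]
-0.26 274 y [-0.04   0.033] z [-0.044  0.007]
-0.28 217 y [-0.046  0.019] z [-0.045  0.013]
-0.3 87 y [-0.052 -0.013] z [-0.072  0.028]
-0.32 174 y [-0.054 -0.034] z [-0.128  0.036]
-0.34 183 y [-0.055 -0.045] z [-0.147  0.025]
-0.36 135 y [-0.059 -0.049] z [-0.148 -0.028]
-0.38 77 y [-0.059 -0.048] z [-0.148 -0.078]
```

View pics/grip.png

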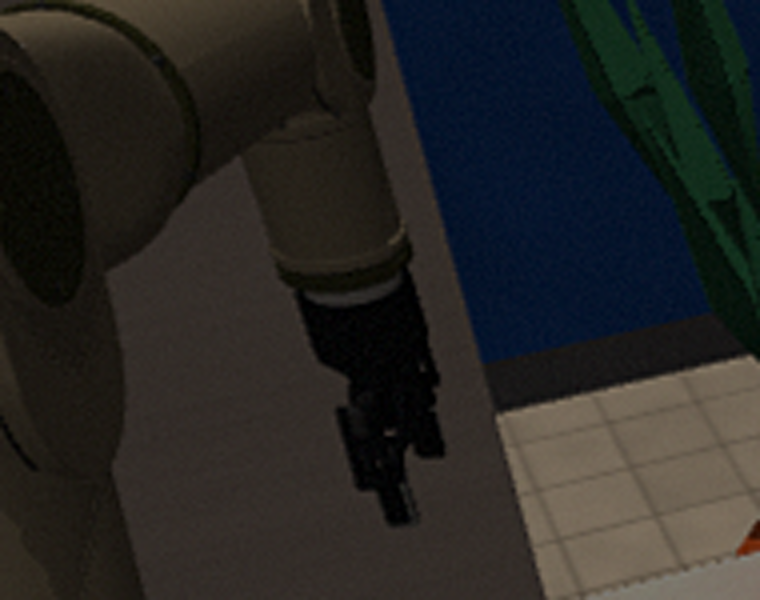

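Run:
```python
from h import *
a=-.12
ux=np.array([np.cos(a),np.sin(a)]);uy=np.array([-ux[1],ux[0]]);c=np.array([.4125,.3115])
for n in('side','top'):
    p,d=load(n);W=cloud(n,d);hsv=cv2.cvtColor(p,cv2.COLOR_RGB2HSV)
    q=W[...,:2]-c;x=q@ux;y=q@uy;z=W[...,2]
    near=(np.abs(x)<.13)&(np.abs(y)<.06)
    nb=hsv[...,1]<110
    b=near&(hsv[...,1]>130)&(hsv[...,0]>100)&(hsv[...,0]<128)&(z>.04)
    top=b&(z>.060)
    for nm,m in(('handle',b),('handletop',top),('base',near&nb&(z>.004)&(z<.012)&(np.abs(x)<.075)),('forks',near&nb&(z>.05)&(z<.07)&(np.abs(y)>.011)),('rod',near&nb&(z>.045)&(x>.058)&(np.abs(y)<.02))):
        if m.sum(): print(n,nm,m.sum(),'x',np.percentile(x[m],[1,5,50,95,99]).round(4),'y',np.percentile(y[m],[1,5,50,95,99]).round(4),'z',np.median(z[m]).round(4))
    f=near&nb&(z>.05)&(z<.07)&(np.abs(y)>.011)
    for s in(-1,1):
        k=f&(s*x>0.02)&(np.abs(x)<.06); 
        if k.sum():print('   fork',s,k.sum(),np.median(x[k]).round(4),y[k].min().round(4),y[k].max().round(4))
    H=np.c_[x[top],y[top]];v=np.polyfit(H[:,0],H[:,1],1);print('handle slope rel',v)
```

```text
side handle 282 x [-0.0529 -0.0486  0.0002  0.046   0.0522] y [-0.0097 -0.0085 -0.0045  0.0065  0.0086] z 0.0641
side handletop 188 x [-0.0533 -0.0491 -0.001   0.0475  0.0524] y [-0.0096 -0.0082 -0.0026  0.0074  0.009 ] z 0.0661
side base 549 x [-0.0556 -0.0519 -0.0001  0.051   0.0579] y [-0.0478 -0.0328 -0.0035  0.0314  0.0354] z 0.0081
side forks 50 x [-0.0465 -0.0461  0.0424  0.0497  0.05  ] y [-0.026  -0.0252 -0.018   0.0242  0.0262] z 0.0614
side rod 57 x [0.059  0.0616 0.089  0.1086 0.111 ] y [-0.0046 -0.004  -0.0007  0.0037  0.0053] z 0.0581
   fork -1 24 -0.0434 -0.0262 0.0249
   fork 1 26 0.0463 -0.0259 0.0262
handle slope rel [ 0.00790366 -0.0016338 ]
top handle 161 x [-0.0505 -0.0466 -0.0003  0.0455  0.0498] y [-0.006  -0.0051  0.0003  0.0082  0.0096] z 0.0649
top handletop 138 x [-0.0506 -0.047  -0.0006  0.0457  0.0502] y [-0.006  -0.0049  0.0014  0.0082  0.0097] z 0.0656
top base 390 x [-0.0716 -0.0547  0.0013  0.0585  0.0685] y [-0.0563 -0.0444 -0.0091  0.048   0.0571] z 0.0071
top forks 38 x [-0.0474 -0.0469 -0.0401  0.0482  0.0491] y [-0.0228 -0.0224  0.0173  0.0262  0.0271] z 0.0605
top rod 43 x [0.0585 0.0613 0.0861 0.1087 0.1112] y [-0.0011 -0.001   0.0023  0.0059  0.0071] z 0.0577
   fork -1 21 -0.0435 -0.0228 0.0264
   fork 1 16 0.0455 -0.0224 0.0276
handle slope rel [0.00289569 0.00146647]
```

Call:
move_arm(motion="0.03 -0.05 0 0.05; 0.065 -0.105 0 0.11; 0.1 -0.16 0 0.17; 0.13 -0.21 -0.02 0.22; 0.15 -0.245 -0.04 0.26; 0.164 -0.265 -0.07 0.271; 0.164 -0.265 -0.09 0.271; 0.164 -0.265 -0.09 0.271", grip=1)

```text
clock: 1.1
position: [0.3995, 0.3127, 0.1399]
ee_rot: [-0.47, 0.53, 0.47, 0.527]
ft_force: [1.1, 0.5, 0.2]
grip_width: 1.004
```

Run:
```python
from h import *
o=get_obs();Rt=R.from_quat(o['ee_rot']).as_matrix();print(o['position'],np.arctan2(Rt[1,2],Rt[0,2])-np.pi/2,o['joint_pos'].round(2))
p,d=camera('side');im=cv2.resize(p[90:290,100:300],None,fx=3,fy=3,interpolation=cv2.INTER_CUBIC)
cv2.imwrite('pics/s1.png',im[:,:,::-1])
```

```text
[0.39953274 0.31272709 0.1399305 ] -0.11712517424784186 [-0.84  0.15  0.09  1.89 -0.01  1.11  0.71]
```

View pics/s1.png

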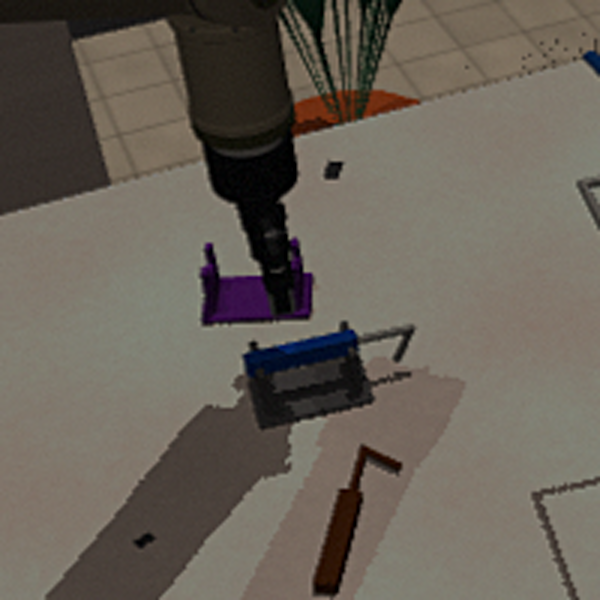

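Call:
move_arm(motion="0 0 -0.05 0; 0 0 -0.09 0; 0 0 -0.103 0; 0 0 -0.103 0; 0 0 -0.103 0", grip=1)

```text
clock: 1.78
position: [0.4013, 0.3146, 0.0402]
ee_rot: [-0.47, 0.527, 0.47, 0.529]
ft_force: [0.3, 0.7, 0.5]
grip_width: 0.999
```

Call:
move_arm(motion="0 0 0 0; 0 0 0 0; 0 0 0 0; 0 0 0 0; 0 0 0 0; 0 0 0 0", grip=0, force=60)

```text
clock: 2.52
position: [0.4004, 0.3137, 0.0386]
ee_rot: [-0.47, 0.528, 0.47, 0.528]
ft_force: [-1.5, -0.7, 5.4]
grip_width: 0.177
```

Call:
move_arm(motion="0 0 0.005 0; 0.004 0 0.005 0; 0.007 -0.001 0.005 0; 0.007 -0.001 0.003 0; 0.007 -0.001 0 0; 0.007 -0.001 -0.001 0; 0.007 -0.001 -0.001 0")

```text
clock: 3.4
position: [0.4073, 0.3126, 0.0385]
ee_rot: [-0.47, 0.528, 0.47, 0.528]
ft_force: [-6.7, -5.7, 17.6]
grip_width: 0.177
```

Call:
move_arm(motion="0 0 0 0; 0 0 0 0; 0 0 0 0; 0 0 0 0", grip=0.5)

```text
clock: 3.9
position: [0.4073, 0.3126, 0.0372]
ee_rot: [-0.47, 0.528, 0.47, 0.528]
ft_force: [0.2, -0.7, -1.0]
grip_width: 0.499
```

```bash
cat > hk.py <<'E'
from h import *
def look(tag,box,n='side',f=3):
    p,d=camera(n);np.savez(f'{n}_{tag}.npz',p=p,d=d)
    y0,y1,x0,x1=box;im=cv2.resize(p[y0:y1,x0:x1],None,fx=f,fy=f,interpolation=cv2.INTER_CUBIC)
    cv2.imwrite(f'pics/{tag}.png',im[:,:,::-1]);return p,d,cloud(n,d)
def handle(p,W,a=-.117,c=(.4125,.312)):
    ux=np.array([np.cos(a),np.sin(a)]);uy=np.array([-ux[1],ux[0]])
    hsv=cv2.cvtColor(p,cv2.COLOR_RGB2HSV);q=W[...,:2]-np.array(c);x=q@ux;y=q@uy;z=W[...,2]
    with np.errstate(invalid='ignore'):
        b=(abs(x)<.15)&(abs(y)<.08)&(hsv[...,1]>130)&(hsv[...,0]>100)&(hsv[...,0]<128)&(z>.02)
    print('handle n',b.sum(),'x',np.percentile(x[b],[1,50,99]).round(4),'y',np.percentile(y[b],[1,50,99]).round(4),'z',np.percentile(z[b],[2,50,98]).round(4))
E
python3 - <<'E'
from hk import *
p,d,W=look('s2',(90,290,100,300));handle(p,W)
p,d,W=look('t2',(200,300,150,270),'top',5);handle(p,W)
E
```

```text
handle n 268 x [-0.0451  0.0132  0.0599] y [-0.053  -0.0069  0.0065] z [0.0475 0.0661 0.2101]
handle n 39 x [0.0288 0.043  0.0581] y [-0.0065 -0.0022  0.0062] z [0.0501 0.0656 0.0711]
```

View pics/s2.png

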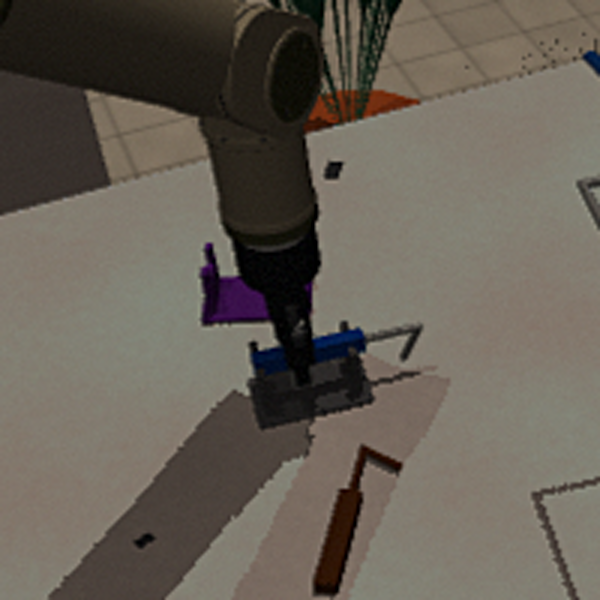

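Call:
move_arm(motion="-0.011 0.001 0 0; -0.021 0.0025 0 0; -0.021 0.0025 0 0; -0.021 0.0025 0 0")

```text
clock: 4.5
position: [0.3858, 0.3153, 0.0374]
ee_rot: [-0.47, 0.528, 0.47, 0.528]
ft_force: [0.7, -0.8, 0.8]
grip_width: 0.501
```

Call:
move_arm(motion="0 0 0 0; 0 0 0 0; 0 0 0 0; 0 0 0 0; 0 0 0 0", grip=0, force=110)

```text
clock: 5.12
position: [0.3862, 0.3153, 0.0376]
ee_rot: [-0.47, 0.528, 0.47, 0.528]
ft_force: [-2.4, -1.8, 5.9]
grip_width: 0.166
```

Run:
```python
from hk import *
p,d,W=look('s3',(90,290,100,300));handle(p,W)
o=get_obs();print(o['position'],o['ft_force'],o['torque'])
```

```text
handle n 272 x [-0.059   0.0096  0.0603] y [-0.0461 -0.0064  0.0069] z [0.0484 0.0657 0.2101]
[0.38622807 0.31529679 0.03755878] [-2.89308438  0.13012416  4.58535728] [-0.15006593  0.42247273 -0.05523601]
```

View pics/s3.png

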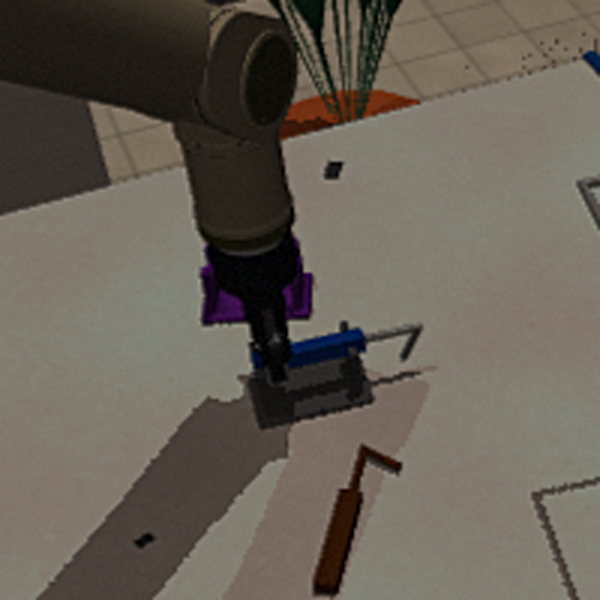

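Call:
move_arm(motion="0 0 0.03 0; 0 0 0.08 0; 0 0 0.13 0; 0.01 -0.02 0.18 0; 0.02 -0.06 0.18 -0.01; 0.035 -0.11 0.18 -0.02; 0.05 -0.16 0.18 -0.03; 0.065 -0.21 0.18 -0.043; 0.08 -0.26 0.18 -0.043; 0.09 -0.3 0.18 -0.043")

```text
clock: 6.42
position: [0.4764, 0.0128, 0.2171]
ee_rot: [-0.458, 0.539, 0.458, 0.539]
ft_force: [-0.0, 0.5, -1.2]
grip_width: 0.17
```

Call:
move_arm(motion="0.0075 -0.025 0 0; 0.0075 -0.025 0 0; 0.0075 -0.025 0 0; 0.0075 -0.025 0 0")

```text
clock: 6.92
position: [0.4836, -0.0088, 0.2172]
ee_rot: [-0.459, 0.538, 0.459, 0.538]
ft_force: [-0.5, 0.1, -1.3]
grip_width: 0.164
```

```bash
cat >> hk.py <<'E'
U=np.array([.7402,-.0516]);A=-.16
UX=np.array([np.cos(A),np.sin(A)]);UY=np.array([-UX[1],UX[0]])
def uf(P): 
    q=np.asarray(P)[...,:2]-U;return np.stack([q@UX,q@UY,np.asarray(P)[...,2]],-1)
def rd(p,W):
    hsv=cv2.cvtColor(p,cv2.COLOR_RGB2HSV);q=uf(W)
    return hsv,q
E
python3 - <<'E'
from hk import *
o=get_obs();print(o['position'],uf(o['position']),o['ft_force'],o['torque'])
p,d,W=look('s4',(120,320,230,430),f=3)
hsv,q=rd(p,W)
with np.errstate(invalid='ignore'):
    near=(q[...,0]>-.3)&(q[...,0]<-.08)&(abs(q[...,1])<.03)&(q[...,2]>.17)&(q[...,2]<.26)
    b=near&(hsv[...,1]>130)&(hsv[...,0]>100)&(hsv[...,0]<128)
    r=near&(hsv[...,1]<110)&(q[...,0]>-.195)
for nm,m in(('handle',b),('rod',r)):
    print(nm,m.sum(),np.percentile(q[m],[1,50,99],axis=0).round(4).tolist())
x,z=q[b][:,0],q[b][:,2];t=z>np.median(z);print('handle slopes y,z',np.polyfit(x,q[b][:,1],1),np.polyfit(x,z,1))
for lo in np.arange(-.2,-.1,.01):
    m=r&(q[...,0]>lo)&(q[...,0]<lo+.01)
    if m.sum():print(lo.round(3),m.sum(),np.median(q[m],0).round(4),q[m][:,2].min().round(3),q[m][:,2].max().round(3))
E
```

```text
[ 0.48362804 -0.00883643  0.21719643] [-0.26010785  0.00134078  0.21719643] [-0.49735083  0.06767488 -1.29730897] [0.04088423 0.1119811  0.00687304]
handle 317 [[-0.28, -0.0171, 0.2283], [-0.2104, -0.0047, 0.2437], [-0.174, 0.0082, 0.2493]]
rod 130 [[-0.1898, -0.0064, 0.2002], [-0.1358, -0.0003, 0.2352], [-0.1199, 0.0071, 0.2439]]
handle slopes y,z [0.0197234  0.00112599] [0.00163252 0.24161689]
-0.2 2 [-0.191   0.0008  0.2377] 0.231 0.244
-0.19 3 [-0.186  -0.0063  0.2273] 0.227 0.229
-0.18 5 [-0.1763 -0.0024  0.2335] 0.227 0.248
-0.17 14 [-1.649e-01  1.000e-04  2.373e-01] 0.234 0.242
-0.16 16 [-0.1546  0.0009  0.2383] 0.234 0.241
-0.15 13 [-0.1456  0.0003  0.2372] 0.235 0.24
-0.14 37 [-1.339e-01 -1.000e-04  2.144e-01] 0.197 0.241
-0.13 38 [-0.1257 -0.0005  0.2293] 0.204 0.24
-0.12 2 [-0.1193 -0.0015  0.2303] 0.228 0.233
```

View pics/s4.png

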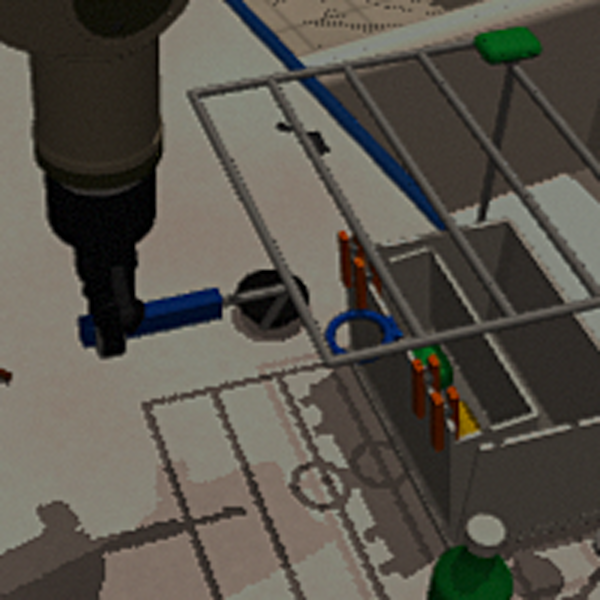

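Call:
move_arm(motion="0.02 -0.003 0 0; 0.04 -0.0065 0 0; 0.055 -0.009 0 0; 0.062 -0.01 0 0; 0.062 -0.01 0 0; 0.062 -0.01 0 0")

```text
clock: 7.72
position: [0.5454, -0.0198, 0.2173]
ee_rot: [-0.458, 0.538, 0.459, 0.538]
ft_force: [0.5, 0.3, 0.0]
grip_width: 0.169
```

```bash
cat >> hk.py <<'E'
def report(tag,box=(150,300,280,430),f=4):
    o=get_obs();print(o['clock'],'tcp',o['position'].round(4),'unit',uf(o['position']).round(4),'F',o['ft_force'].round(1),'T',o['torque'].round(2))
    p,d,W=look(tag,box,f=f);hsv,q=rd(p,W)
    with np.errstate(invalid='ignore'):
        bl=(hsv[...,1]>110)&(hsv[...,0]>100)&(hsv[...,0]<128)
        ring=bl&(abs(q[...,1])<.032)&(q[...,2]>.05)&(q[...,2]<.18)&(q[...,0]>-.17)&(q[...,0]<-.015)
        # panel/pin top independent ring fit
        h=bl&(abs(q[...,1])<.03)&(q[...,0]<-.1)&(q[...,2]>.1)&(q[...,0]>-.32)
    P=q[ring];x,y,z=P[:,0],P[:,1],P[:,2]-.03
    from scipy.optimize import least_squares
    def f_(v):
        c,s=np.cos(v[0]),np.sin(v[0]);bx=x*c+z*s;bz=-x*s+z*c
        return np.hypot(np.hypot(bx+.034,y-v[1])-.024,bz-.14)-.004
    best=min((least_squares(f_,[t0,0],loss='soft_l1',f_scale=.003) for t0 in(.1,.25,.4,.55,.7)),key=lambda r:r.cost)
    t=best.x[0];rx=-.034*np.cos(t)-.14*np.sin(t);rz=.03+.14*np.cos(t)-.034*np.sin(t)
    print('ring n',len(P),'tilt',best.x.round(3),'res',np.median(abs(best.fun)).round(4),'ring x,z',round(rx,4),round(rz,4),'frontbar',round(rx-.024*np.cos(t),4),round(rz-.024*np.sin(t),4))
    b=uf(o['position'])+[.143,0,.0185];tip=b+[-.0175,0,-.036]
    c,s=np.cos(t),np.sin(t);dx,dz=tip[0]-rx,tip[2]-rz
    print('bend(level)',b.round(4),'tip',tip.round(4),'tip in ring x',round(dx*c+dz*s,4),'z',round(-dx*s+dz*c,4),'dist',round(np.hypot(dx,dz),4))
    if h.sum():
        Q=q[h];print('handle',h.sum(),'x',np.percentile(Q[:,0],[1,99]).round(3),'slope z',np.polyfit(Q[:,0],Q[:,2],1)[0].round(3))
E
python3 -c "
from hk import *
report('s5')"
```

```text
7.725 tcp [ 0.5454 -0.0198  0.2173] unit [-0.1974  0.0004  0.2173] F [0.5 0.3 0. ] T [0.01 0.09 0.  ]
ring n 126 tilt [ 0.125 -0.   ] res 0.0011 ring x,z -0.0512 0.1647 frontbar -0.075 0.1617
bend(level) [-0.0544  0.0004  0.2358] tip [-0.0719  0.0004  0.1998] tip in ring x -0.0161 z 0.0375 dist 0.0408
handle 329 x [-0.232 -0.112] slope z -0.571
```

View pics/s5.png

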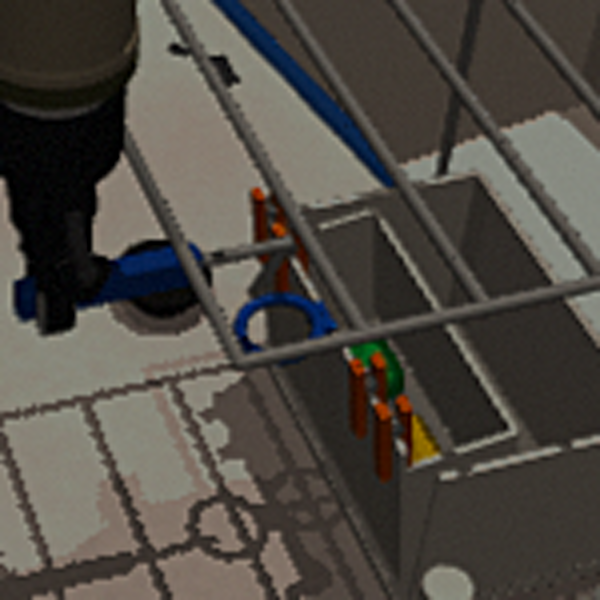

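Call:
move_arm(motion="0 0 -0.015 0; 0 0 -0.026 0; 0 0 -0.031 0; 0 0 -0.034 0; 0 0 -0.037 0; 0 0 -0.04 0; 0 0 -0.043 0; 0 0 -0.045 0; 0 0 -0.045 0")

```text
clock: 8.9
position: [0.5453, -0.0198, 0.172]
ee_rot: [-0.458, 0.539, 0.459, 0.538]
ft_force: [0.2, -0.4, -1.4]
grip_width: 0.166
```

```bash
python3 -c "
from hk import *
report('s6')"
```

```text
8.9 tcp [ 0.5453 -0.0198  0.172 ] unit [-0.1974  0.0004  0.172 ] F [ 0.2 -0.4 -1.4] T [ 0.01  0.08 -0.01]
ring n 88 tilt [ 0.144 -0.   ] res 0.0009 ring x,z -0.0537 0.1637 frontbar -0.0774 0.1603
bend(level) [-0.0544  0.0004  0.1905] tip [-0.0719  0.0004  0.1545] tip in ring x -0.0194 z -0.0065 dist 0.0205
handle 319 x [-0.234 -0.111] slope z -0.602
```

View pics/s6.png

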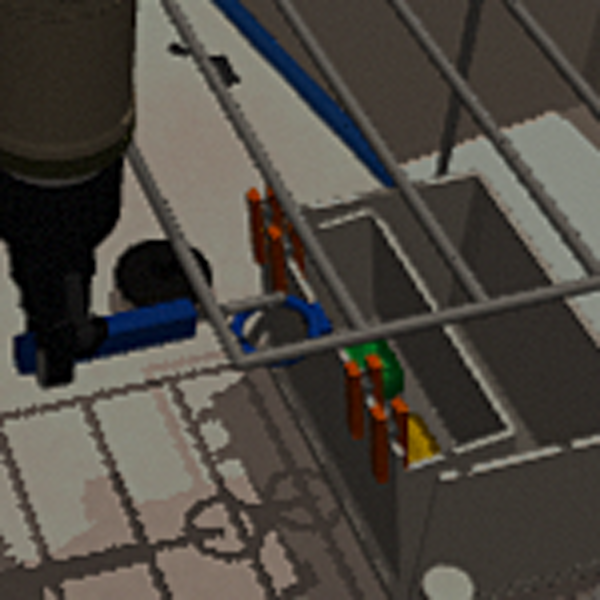

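Call:
move_arm(motion="0 0 -0.008 0; 0 0 -0.016 0; 0 0 -0.02 0; -0.004 0.0007 -0.024 0; -0.008 0.0013 -0.027 0; -0.014 0.0022 -0.0315 0; -0.02 0.0032 -0.036 0; -0.02 0.0032 -0.036 0; -0.02 0.0032 -0.036 0")

```text
clock: 10.07
position: [0.5255, -0.0166, 0.1363]
ee_rot: [-0.458, 0.538, 0.459, 0.538]
ft_force: [-0.7, 0.1, 0.6]
grip_width: 0.174
```

```bash
python3 -c "
from hk import *
report('s7')"
```

```text
10.075 tcp [ 0.5255 -0.0166  0.1363] unit [-0.2175  0.0003  0.1363] F [-0.7  0.1  0.6] T [ 0.07  0.12 -0.01]
ring n 280 tilt [ 0.35 -0.  ] res 0.0326 ring x,z -0.0799 0.1499 frontbar -0.1025 0.1416
bend(level) [-0.0745  0.0003  0.1548] tip [-0.092   0.0003  0.1188] tip in ring x -0.022 z -0.0251 dist 0.0334
handle 310 x [-0.253 -0.131] slope z -0.591
```

View pics/s7.png

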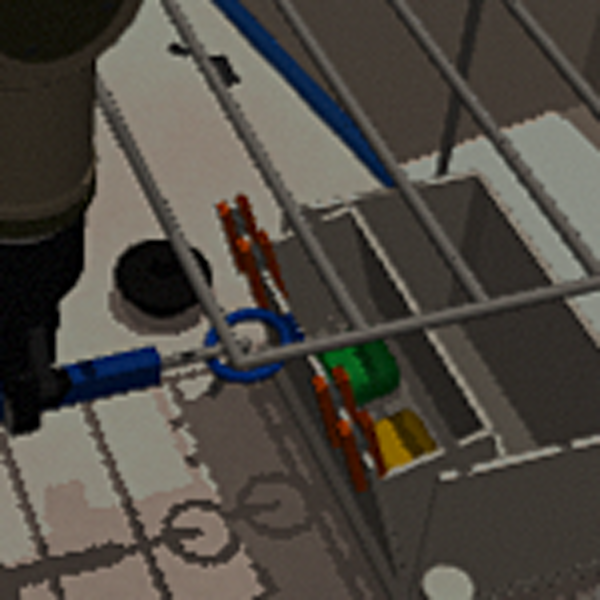

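Call:
move_arm(motion="-0.0045 0.0007 -0.004 0; -0.0087 0.0014 -0.008 0; -0.0127 0.002 -0.012 0; -0.0164 0.0026 -0.016 0; -0.02 0.0032 -0.02 0; -0.023 0.0037 -0.0245 0; -0.0265 0.0042 -0.029 0; -0.03 0.0048 -0.034 0; -0.03 0.0048 -0.034 0")

```text
clock: 11.25
position: [0.4952, -0.012, 0.1017]
ee_rot: [-0.458, 0.539, 0.459, 0.538]
ft_force: [-0.1, 0.3, -0.3]
grip_width: 0.166
```

```bash
sed -i 's/    P=q\[ring\]/    bx0=uf(o["position"])[0]+.143-.05\n    ring\&=~((abs(q[...,1])<.014)\&(q[...,0]<bx0))\n    P=q[ring]/' hk.py; python3 -c "
from hk import *
report('s8')"
```

```text
11.25 tcp [ 0.4952 -0.012   0.1017] unit [-0.2481  0.      0.1017] F [-0.1  0.3 -0.3] T [0.04 0.1  0.04]
ring n 158 tilt [ 0.585 -0.001] res 0.0015 ring x,z -0.1056 0.128 frontbar -0.1256 0.1147
bend(level) [-0.1051  0.      0.1202] tip [-0.1226  0.      0.0842] tip in ring x -0.0384 z -0.0271 dist 0.047
handle 387 x [-0.281 -0.102] slope z -0.28
```

View pics/s8.png

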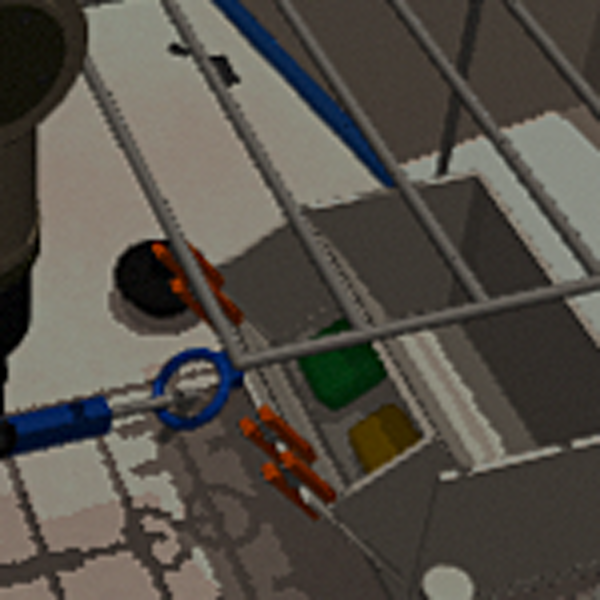

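Call:
move_arm(motion="0 0 -0.004 0; 0 0 -0.008 0; 0 0 -0.012 0; 0 0 -0.015 0; 0 0 -0.015 0; 0 0 -0.015 0")

```text
clock: 12.05
position: [0.4958, -0.012, 0.0872]
ee_rot: [-0.458, 0.538, 0.458, 0.538]
ft_force: [-0.1, -0.0, -1.3]
grip_width: 0.168
```

```bash
python3 -c "
from hk import *
report('s9')"
```

```text
12.05 tcp [ 0.4958 -0.012   0.0872] unit [-2.476e-01  2.000e-04  8.720e-02] F [-0.1 -0.  -1.3] T [-0.02  0.08 -0.01]
ring n 170 tilt [ 0.682 -0.002] res 0.0014 ring x,z -0.1147 0.1172 frontbar -0.1333 0.1021
bend(level) [-0.1046  0.0002  0.1057] tip [-0.1221  0.0002  0.0697] tip in ring x -0.0357 z -0.0322 dist 0.0481
handle 420 x [-0.281 -0.101] slope z -0.245
```

View pics/s9.png

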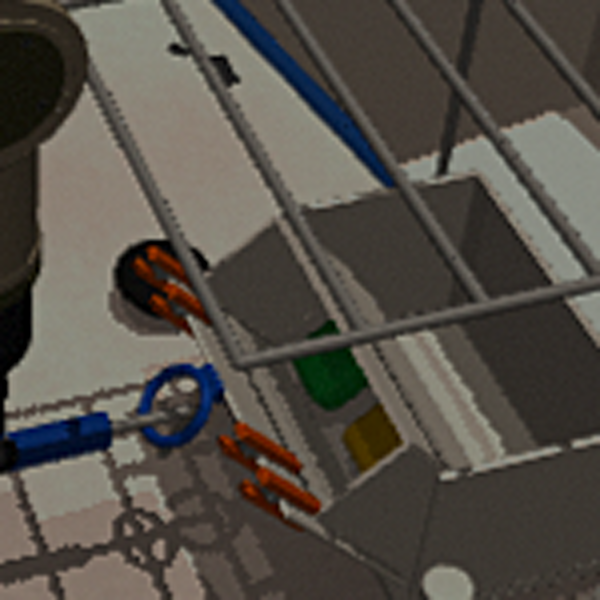

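Call:
move_arm(motion="0 0 -0.002 0; 0 0 -0.004 0; 0 0 -0.004 0; 0 0 0 0; 0 0 0.003 0; 0 0 0.006 0; 0 0 0.006 0; 0 0 0.006 0; 0 0 0.006 0")

```text
clock: 13.22
position: [0.4958, -0.0119, 0.0932]
ee_rot: [-0.458, 0.538, 0.459, 0.538]
ft_force: [-1.2, 0.3, -1.1]
grip_width: 0.167
```

```bash
python3 -c "
from hk import *
report('s10',(170,290,230,380))
report('s10b',(170,290,230,380))"
```

```text
13.225 tcp [ 0.4958 -0.0119  0.0932] unit [-0.2476  0.0003  0.0932] F [-1.2  0.3 -1.1] T [ 0.02  0.08 -0.  ]
ring n 167 tilt [0.71 0.  ] res 0.0015 ring x,z -0.117 0.1141 frontbar -0.1352 0.0984
bend(level) [-0.1046  0.0003  0.1117] tip [-0.1221  0.0003  0.0757] tip in ring x -0.0289 z -0.0257 dist 0.0387
handle 421 x [-0.282 -0.101] slope z -0.286
13.275 tcp [ 0.4958 -0.0119  0.0932] unit [-0.2476  0.0003  0.0932] F [ 0.1  0.2 -1.3] T [ 0.01  0.05 -0.05]
ring n 168 tilt [ 0.704 -0.002] res 0.0014 ring x,z -0.1166 0.1147 frontbar -0.1349 0.0991
bend(level) [-0.1046  0.0003  0.1117] tip [-0.1221  0.0003  0.0757] tip in ring x -0.0294 z -0.0261 dist 0.0393
handle 416 x [-0.282 -0.101] slope z -0.219
```

View pics/s10.png

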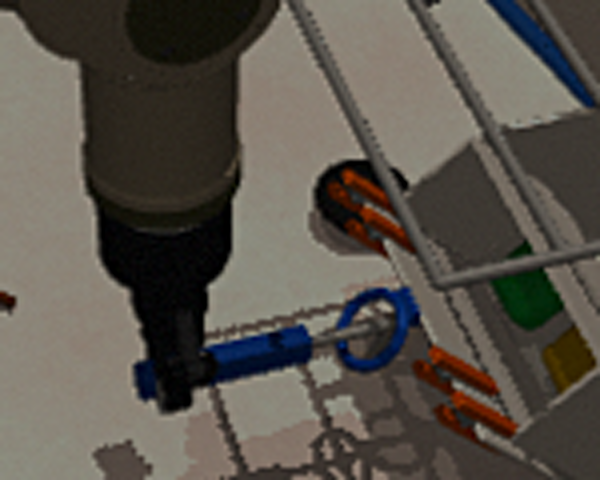

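Run:
```python
from hk import *
for tag in('s5','s6','s10b'):
    z=np.load(f'side_{tag}.npz');p,W=z['p'],cloud('side',z['d']);hsv,q=rd(p,W)
    off={'s5':-.1974,'s6':-.1974,'s10b':-.2476}[tag];tz={'s5':.2173,'s6':.172,'s10b':.0932}[tag]
    x=q[...,0]-off;zz=q[...,2]-tz
    with np.errstate(invalid='ignore'):
        bl=(hsv[...,1]>110)&(hsv[...,0]>100)&(hsv[...,0]<128)
        h=bl&(abs(q[...,1])<.013)&(x>-.03)&(x<.086)&(abs(zz-.02)<.03)
        r=(hsv[...,1]<90)&(abs(q[...,1])<.008)&(x>.09)&(x<.145)&(abs(zz-.02)<.012)
    X=x[h];Z=zz[h];bins=np.arange(-.03,.09,.012);mx=[(round(b+.006,3),np.percentile(Z[(X>b)&(X<b+.012)],90).round(4)) for b in bins if ((X>b)&(X<b+.012)).sum()>4]
    print(tag,'handle',X.min().round(4),X.max().round(4),'top',mx)
    if r.sum()>4:
        print(' rod',r.sum(),np.polyfit(x[r],zz[r],1),[ (round(b,3),np.percentile(zz[r&(x>b)&(x<b+.01)],85).round(4)) for b in np.arange(.09,.145,.01) if (r&(x>b)&(x<b+.01)).sum()>2])
```

```text
s5 handle -0.0219 0.0857 top [(np.float64(-0.024), np.float64(0.0285)), (np.float64(-0.012), np.float64(0.0303)), (np.float64(0.024), np.float64(0.0216)), (np.float64(0.036), np.float64(0.0301)), (np.float64(0.048), np.float64(0.03)), (np.float64(0.06), np.float64(0.0299)), (np.float64(0.072), np.float64(0.0304)), (np.float64(0.084), np.float64(0.0307))]
 rod 84 [-0.05856754  0.02674467] [(np.float64(0.09), np.float64(0.022)), (np.float64(0.1), np.float64(0.024)), (np.float64(0.11), np.float64(0.022)), (np.float64(0.12), np.float64(0.0227)), (np.float64(0.13), np.float64(0.0226)), (np.float64(0.14), np.float64(0.0224))]
s6 handle -0.0214 0.0858 top [(np.float64(-0.024), np.float64(0.031)), (np.float64(-0.012), np.float64(0.0308)), (np.float64(0.024), np.float64(0.0177)), (np.float64(0.036), np.float64(0.0298)), (np.float64(0.048), np.float64(0.0308)), (np.float64(0.06), np.float64(0.0306)), (np.float64(0.072), np.float64(0.0295)), (np.float64(0.084), np.float64(0.0301))]
 rod 65 [-0.05894616  0.02641337] [(np.float64(0.09), np.float64(0.0231)), (np.float64(0.1), np.float64(0.0211)), (np.float64(0.11), np.float64(0.0211)), (np.float64(0.12), np.float64(0.0223)), (np.float64(0.13), np.float64(0.0219)), (np.float64(0.14), np.float64(0.0202))]
s10b handle -0.0215 0.0859 top [(np.float64(-0.024), np.float64(0.0307)), (np.float64(-0.012), np.float64(0.0313)), (np.float64(0.024), np.float64(0.0305)), (np.float64(0.036), np.float64(0.0304)), (np.float64(0.048), np.float64(0.0312)), (np.float64(0.06), np.float64(0.0304)), (np.float64(0.072), np.float64(0.0308)), (np.float64(0.084), np.float64(0.0312))]
 rod 77 [-0.03152099  0.02389815] [(np.float64(0.09), np.float64(0.0221)), (np.float64(0.1), np.float64(0.0232)), (np.float64(0.11), np.float64(0.0248)), (np.float64(0.12), np.float64(0.0224)), (np.float64(0.13), np.float64(0.0228)), (np.float64(0.14), np.float64(0.0285))]
```

Call:
move_arm(motion="-0.003 0.0005 0 0; -0.005 0.0008 0.003 0; -0.005 0.0008 0.008 0; -0.005 0.0008 0.013 0; -0.005 0.0008 0.018 0; -0.005 0.0008 0.023 0; -0.005 0.0008 0.029 0; -0.005 0.0008 0.036 0; -0.005 0.0008 0.044 0; -0.005 0.0008 0.054 0")

```text
clock: 14.58
position: [0.4908, -0.0111, 0.1479]
ee_rot: [-0.458, 0.538, 0.459, 0.538]
ft_force: [0.7, -0.2, -2.1]
grip_width: 0.17
```

```bash
python3 -c "
from hk import *
report('s11',(150,290,230,380))"
```

```text
14.575 tcp [ 0.4908 -0.0111  0.1479] unit [-0.2527  0.0003  0.1479] F [ 0.7 -0.2 -2.1] T [-0.02  0.05  0.01]
ring n 163 tilt [ 0.706 -0.003] res 0.0014 ring x,z -0.1167 0.1145 frontbar -0.1349 0.0989
bend(level) [-0.1097  0.0003  0.1664] tip [-0.1272  0.0003  0.1304] tip in ring x 0.0023 z 0.0189 dist 0.0191
handle 432 x [-0.286 -0.101] slope z -0.642
```

View pics/s11.png

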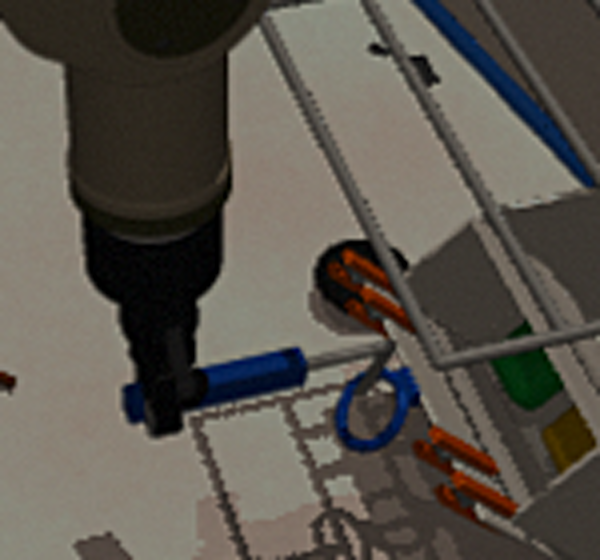

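Call:
move_arm(motion="0 0 0.02 0; -0.01 0.002 0.045 0; -0.04 0.01 0.07 0; -0.07 0.03 0.07 0.01; -0.08 0.07 0.07 0.02; -0.085 0.12 0.07 0.03; -0.09 0.17 0.07 0.043; -0.095 0.22 0.07 0.043; -0.1 0.265 0.07 0.043; -0.1045 0.3 0.07 0.043")

```text
clock: 15.88
position: [0.3857, 0.2909, 0.2175]
ee_rot: [-0.47, 0.528, 0.47, 0.528]
ft_force: [1.8, -0.6, -0.8]
grip_width: 0.168
```

Call:
move_arm(motion="0 0.018 0 0; 0 0.026 0 0; 0 0.026 -0.03 0; 0 0.026 -0.07 0; 0 0.026 -0.11 0; 0 0.026 -0.14 0; 0 0.026 -0.14 0; 0 0.026 -0.14 0")

```text
clock: 16.88
position: [0.3873, 0.3149, 0.0787]
ee_rot: [-0.47, 0.528, 0.47, 0.529]
ft_force: [-0.6, 0.2, -0.3]
grip_width: 0.166
```

Run:
```python
from hk import *
o=get_obs();print(o['clock'],o['position'],o['ee_rot'],o['ft_force'])
p,d,W=look('s12',(90,290,100,300));handle(p,W)
```

```text
16.875 [0.38731568 0.31487379 0.07874606] [-0.46972404  0.52797594  0.46967936  0.52915218] [-0.60163703  0.23600749 -0.25800882]
handle n 288 x [-0.0566  0.009   0.0613] y [-0.0577 -0.0072  0.0068] z [0.0904 0.107  0.2519]
```

View pics/s12.png

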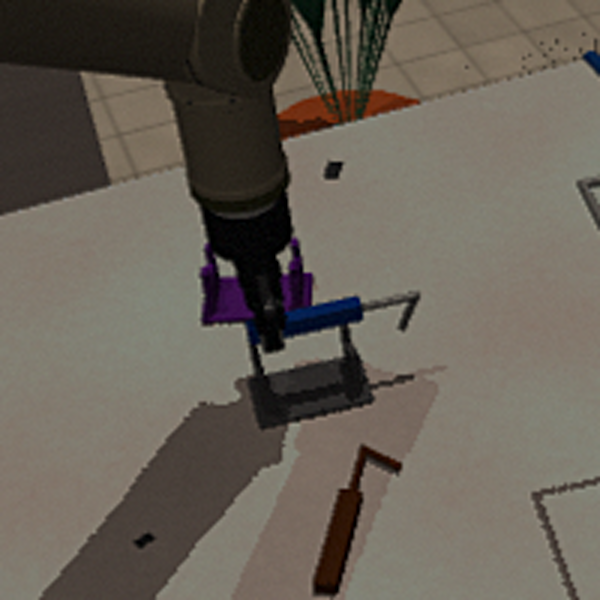

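Call:
move_arm(motion="0 0 -0.015 0; 0 0 -0.027 0; 0 0 -0.034 0; 0 0 -0.038 0; 0 0 -0.0395 0; 0 0 -0.0395 0; 0 0 -0.0395 0")

```text
clock: 17.8
position: [0.3865, 0.3151, 0.0381]
ee_rot: [-0.47, 0.528, 0.47, 0.529]
ft_force: [0.1, -0.3, -0.7]
grip_width: 0.171
```

Run:
```python
from hk import *
o=get_obs();print(o['clock'],o['position'],o['ft_force'])
p,d,W=look('s13',(90,290,100,300));handle(p,W)
```

```text
17.8 [0.38649205 0.31505567 0.03809695] [ 0.08958679 -0.34513225 -0.68781157]
handle n 272 x [-0.0563  0.0103  0.0605] y [-0.0558 -0.0069  0.0072] z [0.0486 0.0661 0.2064]
```

View pics/s13.png

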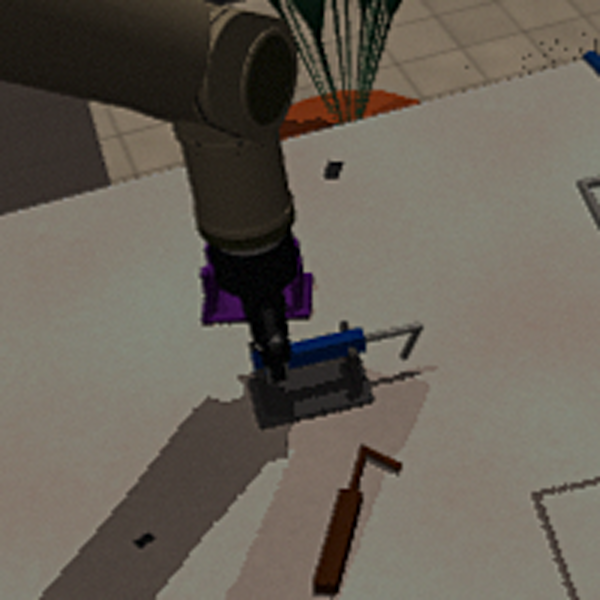

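Call:
move_arm(motion="0 0 -0.0005 0; 0 0 -0.0005 0; 0 0 -0.0005 0; 0 0 -0.0005 0; 0 0 -0.0005 0; 0 0 -0.0005 0", grip=0.45)

```text
clock: 18.6
position: [0.3863, 0.315, 0.0374]
ee_rot: [-0.47, 0.528, 0.47, 0.528]
ft_force: [-0.1, 1.2, -0.1]
grip_width: 0.446
```

Call:
move_arm(motion="0 0 0.01 0; 0 0 0.03 0; 0 0 0.06 0; 0 0 0.1 0; 0 0 0.15 0; -0.03 0.03 0.19 0; -0.06 0.08 0.19 0; -0.08 0.12 0.19 0; -0.08 0.12 0.19 0; -0.08 0.12 0.19 0")

```text
clock: 19.85
position: [0.3068, 0.4343, 0.2276]
ee_rot: [-0.47, 0.528, 0.47, 0.528]
ft_force: [0.6, -0.6, 0.2]
grip_width: 0.447
```

Run:
```python
from hk import *
p,d,W=look('s14',(90,350,100,450),f=2.2);handle(p,W)
p,d,W=look('t14',(70,300,130,430),'top',2.6);handle(p,W)
report('s15')
p,d,W=look('s16',(90,350,100,450),f=2.2)
p0,d0=load('side');print('cup/plug/shampoo change',[np.abs(p[a:b,c:e].astype(int)-p0[a:b,c:e]).mean().round(1) for a,b,c,e in((360,420,285,335),(208,230,305,332),(290,350,368,402))])
```

```text
handle n 327 x [-0.1396 -0.0006  0.0605] y [-0.0114 -0.005   0.0784] z [0.0489 0.0649 0.3931]
handle n 160 x [-0.0477  0.0045  0.0566] y [-0.0072 -0.0015  0.0078] z [0.0502 0.0656 0.0727]
19.95 tcp [0.3073 0.4338 0.2276] unit [-0.5047  0.4103  0.2276] F [ 0.2 -0.2  1. ] T [0.04 0.03 0.06]
ring n 175 tilt [ 0.703 -0.   ] res 0.0014 ring x,z -0.1164 0.1149 frontbar -0.1347 0.0994
bend(level) [-0.3617  0.4103  0.2461] tip [-0.3792  0.4103  0.2101] tip in ring x -0.139 z 0.2425 dist 0.2795
handle 112 x [-0.136 -0.101] slope z 0.917
cup/plug/shampoo change [np.float64(2.1), np.float64(12.0), np.float64(3.3)]
```

View pics/s14.png

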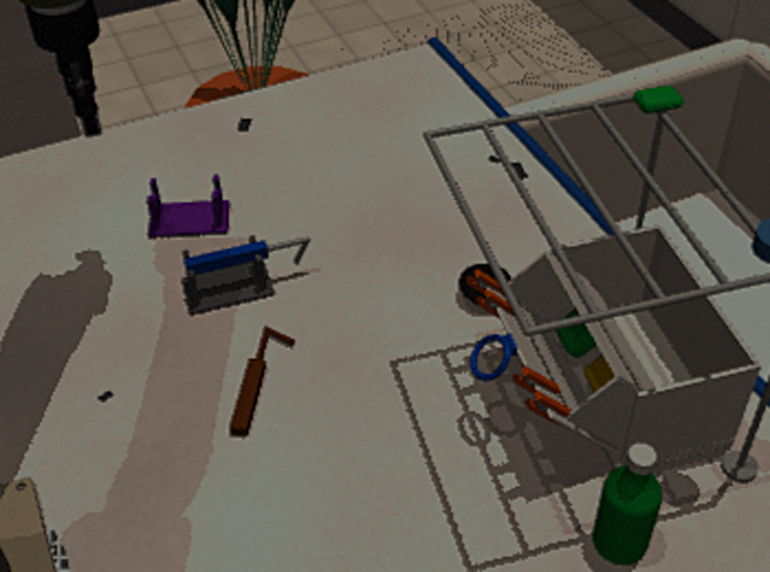

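View pics/t14.png

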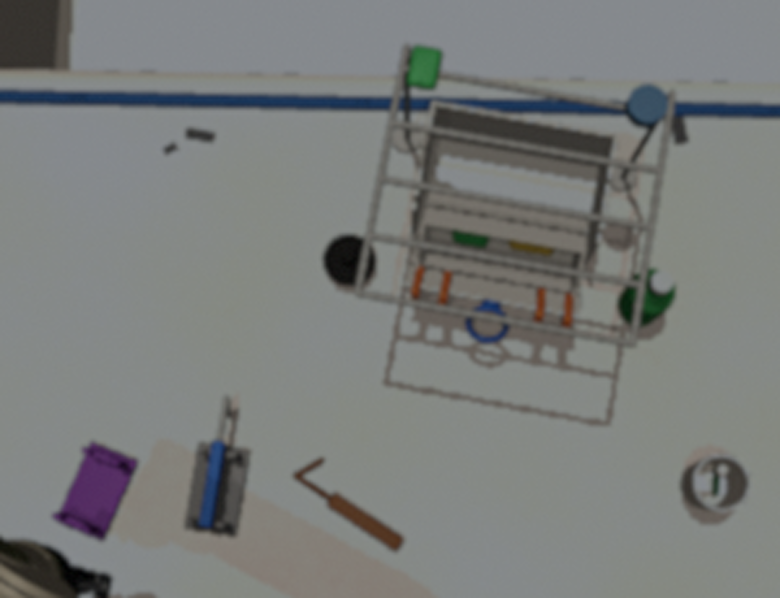

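```bash
python3 -c "
from workcell import hand_in
print(hand_in())"
```

```text
the job is handed in; nothing more can be done
None
```

The bin is open, the hook is back on its rest, and the job was handed in at about 20 s of the 64 s allowed; no verdict was reported.

**What I did**
- I gripped the blue hook on its rest, set it down about 7 mm further forward, and gripped it again nearer the tail. The moves give no gripper tilt, and this kept the upright gripper clear of the rack's front wire.
- I lowered the prong through the ring with the bin at about 0.14 rad. I then followed the ring's arc, pressing its front bar down with the rod, until the bin was open.
- I lifted the prong out straight up, laid the hook back, released it and moved the arm clear.

**Last checks**
- **Bin:** the tilt measured 0.70 rad after release, and it did not change as the prong came out. While the hook was pressing, my ring fit read up to about 0.03 rad less than the rod position implied. Either figure is well above 0.63.
- **Prong in the ring while open:** the hook tip was about 39 mm from the ring centre and 26 mm below its plane, held for over 0.3 s. At the lowest push it was about 48 mm, right at the limit, so I raised the hook 6 mm and held it there.
- **Hook on its rest:** it lies level at its starting height and in line with the rest. It is about 3–6 mm further forward than before, inside the 25 mm allowed.
- **Other objects:** the cup, plug and bottle stand where they were. The plug's patch of the side view changed more than the others, because the opened clothespins now cover part of it. In the top view it stands in the same place.
- **Contact:** I saw no contact of the gripper with the bin or rack, and the forces read at the end of each move stayed under 20 N.

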